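# Lay out the sample-preparation tray

### The job

Gather the things for sample preparation into the aluminium tray: stand the dropper bottle in the square holder, the open porcelain cup in the smallest ring, the rubber suction bulb in the middle-sized ring, and lay the petri dish flat in the largest ring, each upright on its holder's floor. Leave the lidded porcelain crucible and the roll of label tape, which look much like the cup and the dish but do not belong, where they are on the bench.

Things in the scene. Friction and masses are not known exactly. Their poses are not given: they have to be found in the camera images.
- dropper_bottle: Dropper bottle of brown glass with a black rubber teat, 102 mm tall: body 36 mm across up to 54 mm, above it the cap and teat, round, about 20 mm across, up to 102 mm; can be gripped there. Stands upright on the bench left of the tray or in front of it. Origin at the centre of its underside, z up.
- cup: Small white porcelain weighing cup, open and empty, 29 mm tall, 36 mm across the rim, 28 mm across the foot (taper). Stands upright on the bench left of the tray or in front of it. Origin at the centre of its underside, z up.
- bulb: Red rubber suction bulb, 88 mm tall: round body 50 mm across up to 43 mm, above it an upright neck 11 mm across up to 87 mm; grip the neck. It behaves as rigid. Stands upright on the bench left of the tray or in front of it. Origin at the centre of its underside, z up.
- dish: Petri dish with its lid on, clear, a flat disc 66 mm across and 16 mm tall; behaves as one rigid piece. Stands upright on the bench left of the tray or in front of it. Origin at the centre of its underside, z up.
- crucible: White porcelain crucible closed by its lid with a small knob in the middle, 36 mm across, 37 mm tall: look-alike of the cup (which is open), to be left alone. Stands upright on the bench left of the tray or in front of it. Origin at the centre of its underside, z up.
- label_roll: Roll of label tape lying flat, cream, 68 mm across and 20 mm tall with a hole in the middle: look-alike of the dish, to be left alone. Stands upright on the bench left of the tray or in front of it. Origin at the centre of its underside, z up.
- insert_square: Insert for the dropper bottle: a square collar, 52 mm clear inside, 60 mm outside, its top 34 mm above the origin. On a grey plate 98 x 98 x 4 mm fixed in one quarter (any) of the square aluminium tray (210 mm, rim 10 mm high); insert centres are 100 mm apart. Origin: centre of the plate's underside, 4 mm above the bench; z up. The floor to stand on is 4 mm above the origin.
- insert_small: Insert for the cup: the smallest ring, inside diameter 48 mm, outside 56 mm, its top 10 mm above the origin. On a grey plate 98 x 98 x 4 mm fixed in one quarter (any) of the square aluminium tray (210 mm, rim 10 mm high); insert centres are 100 mm apart. Origin: centre of the plate's underside, 4 mm above the bench; z up. The floor to stand on is 4 mm above the origin.
- insert_medium: Insert for the suction bulb: the middle-sized ring, inside diameter 66 mm, outside 74 mm, its top 19 mm above the origin. On a grey plate 98 x 98 x 4 mm fixed in one quarter (any) of the square aluminium tray (210 mm, rim 10 mm high); insert centres are 100 mm apart. Origin: centre of the plate's underside, 4 mm above the bench; z up. The floor to stand on is 4 mm above the origin.
- insert_large: Insert for the petri dish: the largest ring, inside diameter 86 mm, outside 94 mm, its top only 9 mm above the origin. On a grey plate 98 x 98 x 4 mm fixed in one quarter (any) of the square aluminium tray (210 mm, rim 10 mm high); insert centres are 100 mm apart. Origin: centre of the plate's underside, 4 mm above the bench; z up. The floor to stand on is 4 mm above the origin.

How it is judged (in metres and radians):
At the end, for the whole second after the job is handed in: Bottle in the square holder, cup, bulb and dish in the small, middle and large ring: each within 15 mm of its insert's centre, on the floor (underside at most 8 mm above the insert's origin), upright within 0.1 rad, released, at rest. Crucible and label roll within 30 mm of their start (horizontal distance between dropper_bottle and insert_square below 0.015 m and z of dropper_bottle in the frame of insert_square between 0 and 0.008 m and angle between each of dropper_bottle, cup, bulb, dish's own z axis and vertical below 0.1 rad and linear speed of each of dropper_bottle, cup, bulb, dish below 0.02 m/s and horizontal distance between cup and insert_small below 0.015 m and z of cup in the frame of insert_small between 0 and 0.008 m and horizontal distance between bulb and insert_medium below 0.015 m and z of bulb in the frame of insert_medium between 0 and 0.008 m and horizontal distance between dish and insert_large below 0.015 m and z of dish in the frame of insert_large between 0 and 0.008 m and distance of each of crucible, label_roll from where it was at the start of the episode below 0.03 m); the robot touches nothing.
It fails at once if the lidded crucible is moved more than 30 mm (distance of crucible from where it was at the start of the episode above 0.03 m).
It fails at once if the label roll is moved more than 30 mm (distance of label_roll from where it was at the start of the episode above 0.03 m).
It also fails if it takes over 93 s, if anything falls off the work surface, if the arm or the gripper's body presses on something with over 40 N, if the wrist force passes 120 N, or if a joint passes its speed limit or range.

### The arm

A 6-joint arm with a two-finger parallel gripper is mounted at the origin on a cart in front of the work surface, level with it; the furniture and walls round the work are solid. World frame = base frame: x ahead of the robot, y to its left, z up, the work surface at z = 0. Lengths are in mm, angles in rad, forces in N, time in s.
With the tool pointing down it reaches from about 250 to 725 mm from the base axis. Payload 4 kg.
Tool frame: the origin (TCP) lies at the very end of the fingers, on their centre line; the grasp point (between the pads) lies hold_point_z behind it (hold_point_z is the distance from the TCP to the grasp point, in mm); z points along the fingers, y is the line along which they close (so a half turn about z gives the same grasp; the last joint's range is limited). The gripper opens to 85 mm and grips with 20 to 120 N. Pads are 22 mm wide; open, the fingers measure 114 mm over their backs; the gripper's body (76 mm by 85 mm) begins 54 mm behind the grasp point. The pads swing forward as they close: fully open they stand 13 mm farther back than shut.
Start: joints at [-1.185, 0.241, 0.005, 1.335, 0, 1.571], TCP at [188.148, -463.249, 202.606] pointing down, gripper open.
Joint ranges: [-2.72, 2.72], [-1.05, 1.87], [-1.09, 1.28], [-1.99, 2.15], [-1.42, 1.44], [-3.14, 3.14]. Speed limits (rad/s): [2.79, 2.79, 3.14, 3.14, 3.14, 3.14].

### API

Orientations are given as a 3x3 rotation matrix whose columns are the frame's x, y, z axes.
In Python, from bench import * gives the robot as it stands.
- The arm moves only by the tool servo_tool, never from a script. Its argument "steps" is a list of rows, each a list of 7 numbers: the turn, a rotation vector about the world's x, y, z each as a share of 8 degrees, from -1 to 1, then the shift along the world's x, y, z each as a share of 2.5 cm, from -1 to 1, then the opening, from -1 (shut) to 1 (fully open). In form: [[rx, ry, rz, dx, dy, dz, grip], ...]. A call has 1 to 10 rows; each row shifts and turns the commanded pose from where the row before left it; what a row does not reach is not made up. A row lasts 1/8 s, in which the tool goes at most 62.5 mm and 10.7 degrees, less where a joint would pass 70% of its speed; a pose out of reach is approached as far as the arm can. A call with a number of a shift or a turn outside -1 to 1 is refused whole. A call with a gripper value outside its range is refused whole. The fingers move at their own pace and stop on an object; the grip force is fixed at half the most. Time passes only in rows, so rows that do not move let the fingers close. It gives the time, the measured TCP pose, the force, the opening and the grip force at its end, in the units of the state.
- read_state(): the state, without advancing time (a new reading comes with each control period).
- read_camera(name): name is "scene" or "top"; returns a dict with "image" (420x560x3 uint8, blue, green, red), "depth" (420x560 float32, mm along the optical axis (not along the pixel's ray), 0 where there is no reading), "fovy" (degrees; the focal length in pixels is half the picture's height over the tangent of half this angle, whatever the lens; pixels are square), "cx", "cy" (the principal point, pixels), "k1" (the pictures are not rectified: a ray, as slopes to the right and down, at radius r is drawn at 1 + k1 r^2 times it, then the intrinsics apply), "rvec" (rotation vector, rad) and "tvec" (3), from world to camera coordinates, as OpenCV has them. Camera axes: x right, y down, z forward; pixel columns grow to the right and rows downward; lengths in mm; the calibration is good to about 2 mm. A picture is of the moment at which its call begins.
- close_job(): hands the job in; it is judged then, once.
Trained networks look in a picture, given as the dict that the camera call returned (one of the last four; its "shot" number tells which), for a name from the list of things; names that differ only in an ending like _2 or _b are one class to them, and where a whole thing is asked for, a point or a joint stands for the part that bears it (a point fixed in the world has none). Each returns a list of dicts, best first, with "score" (0 to 1); they miss things now and then, are a little off and sometimes report something else, mostly with a low value. They report only what shows in the picture. A call takes as long as a camera call.
- silhouettes(label, picture): "mask" (420x560 bool, what is visible of it) and "uv" ([column, row] in pixels, amid what is visible of it).
- mark_of(label, picture): "uv" ([column, row] in pixels: a listed point, or the origin of a listed thing).
The state is a dict: "clock": time; "q": joint angles; "qd": joint speeds; "joint_torque": joint torques, N m; "ee_pos": TCP position; "orientation": TCP orientation; "wrist_force": force on the tool from outside, world axes, zero at the start; "ft_torque": the same for the moment, N m; "gripper_width": finger opening in mm; "grip_force": force on a finger pad.
Only numpy, scipy, OpenCV 4.12 (cv2) and the standard library are available. Lean on these libraries where they do the work, as an engineer would, in place of code of your own. Each camera call takes 0.05 s, during which the arm holds its last target. There are 200 camera calls.

## Working session

There is one attempt and no reset: what is moved stays moved. The work goes in short steps, Python scripts to look and compute and a tool call to move; the robot and the scene stay as the last step left them, time stands still between calls to the robot, and variables do not carry over. Pictures are saved under pics/ and viewed, at most 14 in all, crops included, and the job is handed in when it is done.

Besides the shell and the picture viewer there is one more tool, called after "Request:" as name(argument=value, ...) on one line, values as JSON. servo_tool: Moves the arm, as the interface text tells. Its arguments: {"type":"object","properties":{"steps":{"type":"array"}},"required":["steps"]}

```bash
mkdir -p pics; ls; cat > h.py <<'E'
from bench import *
import numpy as np, cv2
def ray(p,uv):
    f=210/np.tan(np.radians(p["fovy"])/2)
    d=np.array([(uv[0]-p["cx"])/f,(uv[1]-p["cy"])/f]); s=d.copy()
    for _ in range(20): s=d/(1+p["k1"]*(s@s))
    R=cv2.Rodrigues(np.array(p["rvec"],float))[0]; t=np.array(p["tvec"],float).ravel()
    return -R.T@t, R.T@np.array([s[0],s[1],1.0]), R, t
def at_z(p,uv,z):
    c,d,_,_=ray(p,uv); return c+d*(z-c[2])/d[2]
def at_depth(p,uv,dep):
    c,d,_,_=ray(p,uv); return c+d*dep
def tri(p,a,q,b):
    c1,d1,_,_=ray(p,a); c2,d2,_,_=ray(q,b)
    s=np.linalg.lstsq(np.c_[d1,-d2],c2-c1,rcond=None)[0]
    x,y=c1+s[0]*d1,c2+s[1]*d2
    return (x+y)/2,np.linalg.norm(x-y)
def cloud(p,m):
    v,u=np.nonzero(m&(p["depth"]>0))
    return np.array([at_depth(p,(a,b),p["depth"][b,a]) for a,b in zip(u,v)])
T=["dropper_bottle","cup","bulb","dish","crucible","label_roll","insert_square","insert_small","insert_medium","insert_large"]
E
cat > m.py <<'E'
from h import *
np.set_printoptions(precision=1,suppress=True)
s=read_state(); print({k:s[k] for k in s if k in("clock","ee_pos","orientation","gripper_width","hold_point_z")}, [k for k in s])
t=read_camera("top"); c=read_camera("scene")
cv2.imwrite("pics/top0.png",t["image"]); cv2.imwrite("pics/sc0.png",c["image"])
for n in T:
    mt=mark_of(n,t)[:2]; mc=mark_of(n,c)[:2]; st=silhouettes(n,t)[:2]
    print(n,[(np.array(a["uv"]),round(a["score"],2),at_z(t,a["uv"],0)) for a in mt],[(np.array(a["uv"]),round(a["score"],2)) for a in mc], 'tri',tri(t,mt[0]["uv"],c,mc[0]["uv"]) if mt and mc else None)
    for a in st:
        P=cloud(t,a["mask"])
        if len(P): print("   sil",np.array(a["uv"]),round(a["score"],2),len(P),'pct z',np.percentile(P[:,2],[2,50,98]),'bbox',P[:,:2].min(0),P[:,:2].max(0),'top mean',P[P[:,2]>np.percentile(P[:,2],98)-5].mean(0))
E
python3 m.py
```

```text
pics
{'clock': 0.0, 'ee_pos': array([ 187.9, -462.6,  201.7]), 'orientation': array([[ 0.9,  0.4, -0. ],
       [ 0.4, -0.9,  0. ],
       [ 0. , -0. , -1. ]]), 'gripper_width': 85.41257809890473} ['clock', 'q', 'qd', 'joint_torque', 'ee_pos', 'orientation', 'wrist_force', 'ft_torque', 'grip_force', 'gripper_width']
dropper_bottle [(array([265.9, 218.9]), 0.69, array([467.9,  14. ,   0. ])), (array([392.8, 170.3]), 0.43, array([ 600.9, -328.4,    0. ]))] [(array([288.4, 242.7]), 0.67), (array([202.8, 267.2]), 0.67)] tri (array([465.7,  12.9,  -1.4]), np.float64(5.098608713814145))
cup [(array([168.1, 213.3]), 0.65, array([482. , 276.9,   0. ])), (array([363.1, 263.4]), 0.43, array([ 350. , -246.5,    0. ]))] [(array([214.7, 311.1]), 0.66), (array([327.4, 182. ]), 0.25)] tri (array([480.3, 275.8,  -0. ]), np.float64(3.8745873180632846))
   sil [163.9 214.6] 0.61 165 pct z [-2.3  6.3 31.4] bbox [462.5 260. ] [501.5 302.4] top mean [483.1 277.8  29.1]
bulb [(array([255.8, 176.9]), 0.35, array([581.7,  42. ,   0. ]))] [(array([201. , 265.7]), 0.96), (array([210.1, 309. ]), 0.65)] tri (ar
[... 1852 characters left out ...]
12.4]
insert_medium [(array([353. , 197.3]), 0.76, array([ 527.3, -220.8,    0. ])), (array([264.4, 216.9]), 0.45, array([473.3,  18.1,   0. ]))] [(array([309.7, 191. ]), 0.7)] tri (array([ 522.4, -220.4,   12.5]), np.float64(8.056562104594006))
   sil [353.6 200.5] 0.87 1347 pct z [ 2.4  8.  24. ] bbox [ 457.6 -266.4] [ 568.  -160.4] top mean [ 514.6 -213.2   22.8]
insert_large [(array([388. , 207.2]), 0.62, array([ 500.9, -314.6,    0. ]))] [(array([330.7, 179.3]), 0.7), (array([200.8, 265.7]), 0.42)] tri (array([ 497. , -312.1,   15. ]), np.float64(5.957833822020841))
   sil [387.7 206.4] 0.64 1317 pct z [ 2.5  8.  15.2] bbox [ 444.7 -363.9] [ 552.  -259.2] top mean [ 497.6 -311.4   12.3]
```

View pics/top0.png

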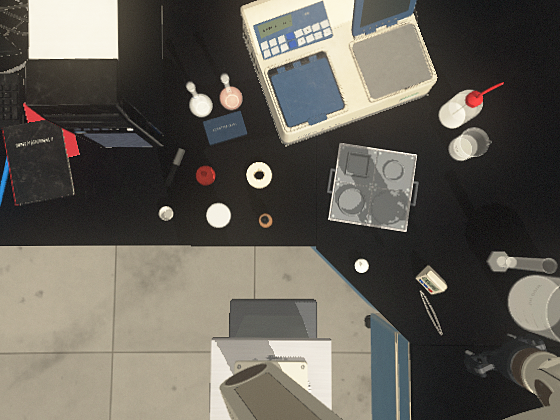

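View pics/sc0.png

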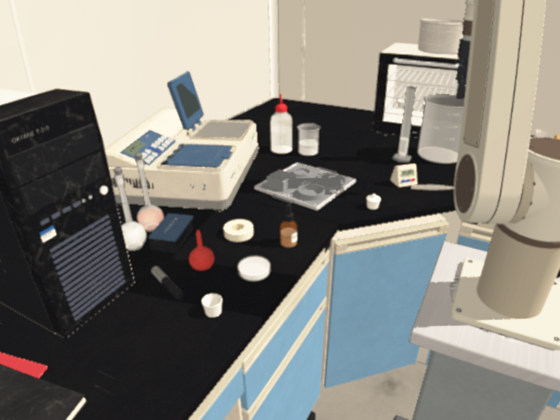

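The top view shows, left to right: cup (166,213), bulb (206,175), dish (218,215), roll (259,175), bottle (265,220), tray (372,187) and crucible (361,265). The network detections agree with this. I'll refine the centres from the depth image.

```bash
python3 - <<'E'
from h import *
import bench
np.set_printoptions(precision=1,suppress=True)
print([(k,getattr(bench,k)) for k in dir(bench) if 'hold' in k.lower() or 'point' in k.lower()])
for cam in("top","scene"):
    p=read_camera(cam); P=cloud(p,np.ones((420,560),bool))
    for n,(x,y,r,zs) in dict(bottle=(467,13,40,(60,70,80,90,104)),cup=(481,277,35,(20,32)),bulb=(584,175,40,(20,35,50,70,90)),dish=(476,139,50,(8,13,20)),crucible=(343,-236,40,(20,30,40)),roll=(585,33,50,(14,24))).items():
        Q=P[np.hypot(P[:,0]-x,P[:,1]-y)<r]
        print(cam,n,'zmax',np.percentile(Q[:,2],99.5))
        for a,b in zip(zs,zs[1:]):
            S=Q[(Q[:,2]>a)&(Q[:,2]<b)]
            if len(S)>4:
                c,rad=cv2.minEnclosingCircle(S[:,:2].astype(np.float32)); print('   ',a,b,len(S),'mean',S.mean(0)[:2],'circ',np.array(c),round(rad,1))
    if cam=="top":
        Q=P[(abs(P[:,0]-555)<130)&(abs(P[:,1]+270)<130)&(P[:,2]>4)&(P[:,2]<17)]
        print(cv2.minAreaRect(Q[:,:2].astype(np.float32)))
        for n,(x,y,lo,hi) in dict(sq=(613,-228,32,42),small=(598,-328,11,17),med=(513,-213,19,28),large=(498,-311,10.5,17)).items():
            S=P[(np.hypot(P[:,0]-x,P[:,1]-y)<50)&(P[:,2]>lo)&(P[:,2]<hi)]
            c,rad=cv2.minEnclosingCircle(S[:,:2].astype(np.float32)); print(n,len(S),S.mean(0),np.array(c),rad)
E
```

```text
[('hold_point_z', 18.700000000000003)]
top bottle zmax 100.66052717790924
    60 70 5 mean [458.9  11.8] circ [463.4  12.4] 10.4
    70 80 33 mean [464.4  15.7] circ [464.4  16.1] 10.3
    90 104 17 mean [464.6  16.5] circ [465.3  16.6] 5.6
top cup zmax 31.17857742078598
    20 32 52 mean [482.2 279.2] circ [481.5 276.8] 18.9
top bulb zmax 88.76589948452063
    20 35 107 mean [579.5 171.4] circ [583.9 175.4] 25.5
    35 50 161 mean [582.9 174.7] circ [583.2 175. ] 22.7
    50 70 12 mean [582.9 173. ] circ [583.  173.9] 4.9
    70 90 8 mean [582.5 175.7] circ [582.6 175.2] 3.7
top dish zmax 21.35748340998119
    8 13 79 mean [475.9 141.9] circ [477.7 141. ] 33.9
    13 20 404 mean [477.3 140.5] circ [477.3 141.1] 33.8
top crucible zmax 36.77526134548412
    20 30 123 mean [ 345.7 -235.2] circ [ 345.4 -235.9] 18.0
    30 40 25 mean [ 343.6 -235.6] circ [ 343.5 -234.4] 14.6
top roll zmax 25.370856073433544
    14 24 407 mean [586.9  34.2] circ [587.  34.] 33.9
((555.08984375, -270.94696044921875), (259.70477294921875, 257.9569396972656), 0.0016808038344606757)
sq 146 [ 613.6 -227.6   37
[... 542 characters left out ...]
0 mean [481.1 277.4] circ [480.3 277.9] 19.1
scene bulb zmax 86.68589110788544
    20 35 209 mean [571.  189.3] circ [578.8 180.4] 25.3
    35 50 172 mean [576.5 183.1] circ [579.6 178.6] 20.9
    50 70 47 mean [579.7 179.3] circ [580.7 177.9] 5.7
    70 90 40 mean [580.7 178.6] circ [581.5 177.6] 5.3
scene dish zmax 18.060445791630706
    8 13 69 mean [462.7 163.1] circ [475.7 142.2] 34.3
    13 20 539 mean [474.2 143.3] circ [475.  141.8] 36.0
scene crucible zmax 30.238827168816695
    20 30 77 mean [ 342.9 -228.2] circ [ 344.5 -234.3] 18.8
    30 40 21 mean [ 344.  -232.7] circ [ 343.1 -233.1] 10.7
scene roll zmax 20.948596837119844
    14 24 370 mean [581.7  37.4] circ [583.8  34.2] 36.0
```

Request:
servo_tool(steps=[[0,0,1,0.5,1,0,1],[0,0,1,0.5,1,0,1],[0,0,1,0.5,1,0,1],[0,0,1,0.5,1,0,1],[0,0,1,0.5,1,0,1],[0,0,1,0.5,1,0,1],[0,0,1,0.5,1,0,1],[0,0,0.5,0.5,1,0,1],[0,0,0,0.5,1,0,1],[0,0,0,0.5,1,0,1]])

```text
clock: 2.95
ee_pos: [313.5, -212.5, 202.8]
orientation: [[0.137, 0.991, 0.0], [0.991, -0.137, -0.0], [-0.0, 0.0, -1.0]]
wrist_force: [0.1, -0.7, 0.9]
gripper_width: 85.5
grip_force: 0.0
```

```bash
python3 - <<'E'
from h import *
np.set_printoptions(precision=1,suppress=True)
s=read_state();e=s["ee_pos"];print(e,s["q"])
for cam in("scene","top"):
    p=read_camera(cam); P=cloud(p,np.ones((420,560),bool))
    R=s["orientation"]; L=(P-e)@R
    Q=L[(abs(L[:,0])<30)&(abs(L[:,1])<70)&(L[:,2]>-80)&(L[:,2]<20)]
    print(cam,len(Q))
    for sgn in(-1,1):
        S=Q[sgn*Q[:,1]>30]
        if len(S): print(sgn,len(S),'z pct',np.percentile(S[:,2],[90,95,98,99,100]),'y at tip',np.percentile(S[S[:,2]>np.percentile(S[:,2],90)][:,1],[5,50,95]))
    if cam=="scene": cv2.imwrite("pics/sc1.png",cv2.resize(p["image"][50:260,280:560],None,fx=2.5,fy=2.5))
E
```

```text
[ 313.5 -212.5  202.8] [-0.6 -0.  -0.3  1.3  0.   1.1]
scene 246
-1 123 z pct [-49.6 -46.3 -45.  -44.4 -43.5] y at tip [-51.5 -49.7 -44.7]
1 123 z pct [-47.5 -46.  -44.1 -43.8 -43.3] y at tip [39.6 41.1 45.9]
top 25
-1 13 z pct [-47.8 -47.6 -47.5 -47.5 -47.5] y at tip [-53.2 -48.4 -43.5]
1 12 z pct [-46.8 -46.6 -46.5 -46.5 -46.5] y at tip [44.4 45.4 46.4]
```

Request:
servo_tool(steps=[[0,0,0,0.4,1,0,1],[0,0,0,0.4,1,0,1],[0,0,0,0.4,1,0,1],[0,0,0,0.4,1,0,1],[0,0,0,0.5,1,0,1],[0,0,0,0.5,1,0,1],[0,0,0,0.5,1,0,1],[0,0,0,0.5,1,0,1],[0,0,0,0.5,1,0,1],[0,0,0,0.5,1,0,1]])

```text
clock: 4.3
ee_pos: [428.8, 36.9, 202.6]
orientation: [[0.138, 0.99, 0.0], [0.99, -0.138, -0.0], [-0.0, 0.0, -1.0]]
wrist_force: [0.1, -0.4, -0.5]
gripper_width: 85.7
grip_force: 0.0
```

View pics/sc1.png

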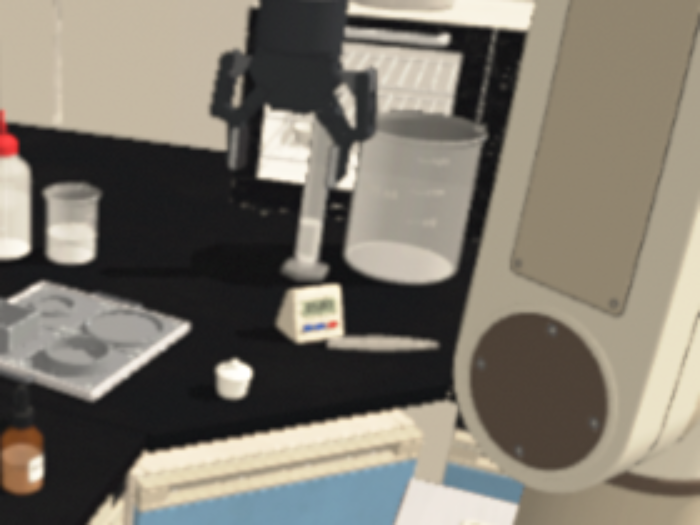

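The crop shows the open fingertips at scene pixels (375,122) and (415,121). I'll compare those with the projected TCP plane.

```bash
python3 - <<'E'
from h import *
np.set_printoptions(precision=1,suppress=True)
p=read_camera("scene"); f=210/np.tan(np.radians(p["fovy"])/2)
e=np.array([313.5,-212.5,202.8]); R=np.array([[.137,.991,0],[.991,-.137,0],[0,0,-1]])
K=np.array([[f,0,p["cx"]],[0,f,p["cy"]],[0,0,1]])
for z in(0,-13,-26):
    X=np.array([e+R@[0,s*47,z] for s in(-1,1)])
    print(z,cv2.projectPoints(X,np.array(p["rvec"],float),np.array(p["tvec"],float),K,np.array([p["k1"],0,0,0.]))[0].reshape(-1,2))
E
```

```text
0 [[409.7 142.1]
 [371.9 133.9]]
-13 [[410.5 136.7]
 [372.4 128.6]]
-26 [[411.3 131.1]
 [372.9 123.3]]
```

Request:
servo_tool(steps=[[0,0,0,0.5,1,-0.6,1],[0,0,0,0.5,1,-0.8,1],[0,0,0,0.5,1,-0.8,1],[0,0,0,0.4,1,-0.8,1],[0,0,0,0,0.17,-1,1],[0,0,0,0,0,-1,1]])

```text
clock: 5.1
ee_pos: [476.1, 140.7, 76.7]
orientation: [[0.137, 0.991, 0.0], [0.991, -0.137, -0.0], [-0.0, 0.0, -1.0]]
wrist_force: [-0.5, -0.1, -0.5]
gripper_width: 85.2
grip_force: 0.0
```

Request:
servo_tool(steps=[[0,0,0,0,0,-1,1],[0,0,0,0,0,-1,1],[0,0,0,0,0,-0.7,1],[0,0,0,0,0,-0.3,1],[0,0,0,0,0,0,1]])

```text
clock: 5.72
ee_pos: [475.6, 140.4, 2.4]
orientation: [[0.138, 0.99, -0.001], [0.99, -0.138, -0.0], [-0.0, -0.001, -1.0]]
wrist_force: [0.2, 0.7, -1.1]
gripper_width: 85.4
grip_force: 0.0
```

Request:
servo_tool(steps=[[0,0,0,0,0,0,-1],[0,0,0,0,0,0,-1],[0,0,0,0,0,0,-1],[0,0,0,0,0,0,-1],[0,0,0,0,0,0,-1],[0,0,0,0,0,0,-1]])

```text
clock: 6.48
ee_pos: [475.6, 141.0, 2.6]
orientation: [[0.137, 0.991, -0.0], [0.991, -0.137, 0.0], [0.0, -0.0, -1.0]]
wrist_force: [-0.9, -0.6, -0.8]
gripper_width: 0.0
grip_force: 0.0
```

Request:
servo_tool(steps=[[0,0,0,0,0,0.4,-1],[0,0,0,0,0,1,-1],[0,0,0,0,0,1,-1]])

```text
clock: 6.85
ee_pos: [475.6, 141.0, 63.7]
orientation: [[0.137, 0.991, -0.0], [0.991, -0.137, -0.0], [-0.0, -0.0, -1.0]]
wrist_force: [0.6, 0.2, -0.4]
gripper_width: 0.1
grip_force: 0.0
```

```bash
python3 - <<'E'
from h import *
p=read_camera("scene"); cv2.imwrite("pics/sc2.png",cv2.resize(p["image"][140:350,130:410],None,fx=2.5,fy=2.5))
E
```

```text
(no output)
```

View pics/sc2.png

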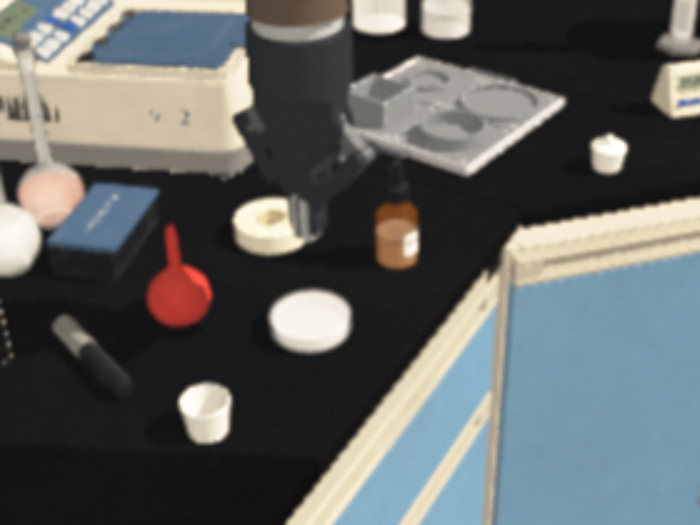

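The dish hasn't moved and the shut fingertips show at scene pixel (253,235), which looks higher than the TCP reading. I'll measure it from depth.

```bash
python3 - <<'E'
from h import *
np.set_printoptions(precision=1,suppress=True)
s=read_state();e=s["ee_pos"];print(e)
for cam in("scene","top"):
    p=read_camera(cam); P=cloud(p,np.ones((420,560),bool))
    L=(P-e)@s["orientation"]
    Q=L[(abs(L[:,0])<25)&(abs(L[:,1])<25)&(L[:,2]<35)&(L[:,2]>-120)]
    print(cam,len(Q),np.sort(Q[:,2])[-15:])
    D=P[(np.hypot(P[:,0]-476,P[:,1]-141)<45)&(P[:,2]>8)&(P[:,2]<25)]
    print(D[:,2].max() if len(D) else 0, cv2.minEnclosingCircle(D[:,:2].astype(np.float32)))
    for u,v in [(252,233),(253,235),(253,236)]:
        if cam=="scene":
            print(at_depth(p,(u,v),p["depth"][v,u]), 'ray at y=141:', (lambda c,d: c+d*(141-c[1])/d[1])(*ray(p,(u,v))[:2]))
E
```

```text
[478.1 141.7  67.2]
scene 713 [-34.2 -33.9 -33.1 -33.1 -32.5 -32.4 -32.2 -32.1 -31.5 -31.3 -29.6 -29.1
 -29.1 -29.  -28.9]
19.07272331629713 ((475.3948974609375, 141.5915069580078), 34.76527404785156)
[470.9 149.1 100.3] ray at y=141: [476.2 141.   94.1]
[551.3  22.8  -0.7] ray at y=141: [474.1 141.   90.1]
[548.4  27.3  -0.1] ray at y=141: [474.2 141.   87.7]
top 0 []
21.35566096190655 ((475.73175048828125, 130.4390411376953), 31.002689361572266)
```

Request:
servo_tool(steps=[[0,0,0,0,0,-0.5,1],[0,0,0,0,0,-1,1],[0,0,0,0,0,-1,1],[0,0,0,0,0,-0.2,1],[0,0,0,0,0,0,1],[0,0,0,0,0,0,1]])

```text
clock: 7.75
ee_pos: [476.3, 141.2, -4.4]
orientation: [[0.137, 0.991, 0.001], [0.991, -0.137, 0.0], [0.0, 0.001, -1.0]]
wrist_force: [0.4, -0.1, 0.3]
gripper_width: 85.2
grip_force: 0.0
```

```bash
python3 - <<'E'
from h import *
np.set_printoptions(precision=1,suppress=True)
s=read_state();e=s["ee_pos"];print(e,s["gripper_width"],s["wrist_force"])
p=read_camera("scene"); im=p["image"][200:300,185:320]
cv2.imwrite("pics/sc3.png",cv2.resize((255*(im/255.)**.45).astype(np.uint8),None,fx=5.5,fy=5.5,interpolation=cv2.INTER_CUBIC))
L=cloud(p,np.ones((420,560),bool)); Q=(L-e)@s["orientation"]
for a in(-1,1):
    S=L[(abs(Q[:,0])<15)&(a*Q[:,1]>36)&(a*Q[:,1]<62)&(L[:,2]>3)&(L[:,2]<120)]; print(a,np.sort(S[:,2])[:15])
E
```

```text
[476.3 141.2  -4.4] 85.18170966130712 [ 0.4 -0.1  0.3]
-1 [38.4 38.8 39.  40.7 41.3 41.4 41.6 42.7 42.8 43.  43.6 44.4 44.6 44.7
 44.9]
1 [37.3 37.6 38.4 38.7 39.  39.6 39.8 39.8 40.3 40.5 40.8 41.  41.6 42.1
 42.1]
```

View pics/sc3.png

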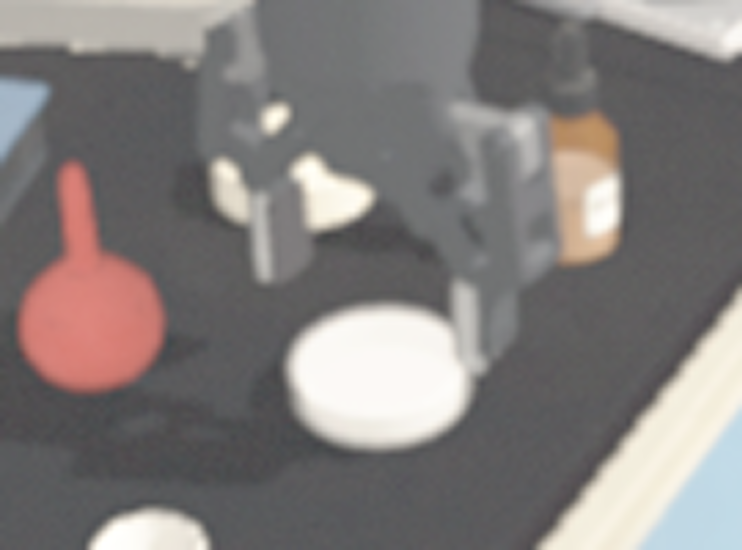

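The open tips show at crop (270,280) and (475,372), about 37 mm above the bench while the TCP reads −4.4. So I treat the open tip as TCP + 41 and the shut tip as about TCP + 28. I'll check the lateral offset the same way.

```bash
python3 - <<'E'
from h import *
np.set_printoptions(precision=1,suppress=True)
s=read_state();e=s["ee_pos"]; p=read_camera("scene"); R=s["orientation"]
for z in (34,37,40):
    a,b=[at_z(p,(185+u/5.5,200+v/5.5),z) for u,v in((270,280),(475,372))]
    print(z,a,b,(a+b)/2,'local',(a-e)@R,(b-e)@R)
for cam in("scene","top"):
    p=read_camera(cam);L=cloud(p,np.ones((420,560),bool)); Q=(L-e)@R
    for a in(-1,1):
        S=Q[(abs(Q[:,0])<40)&(a*Q[:,1]>36)&(a*Q[:,1]<72)&(L[:,2]>36)&(L[:,2]<(70 if cam=="scene" else 150))]
        print(cam,a,len(S),np.percentile(S,[3,50,97],axis=0)[:, :2].ravel() if len(S) else '')
E
```

```text
34 [524.7 138.   34. ] [428.5 151.4  34. ] [476.6 144.7  34. ] local [  3.4  48.3 -38. ] [  3.5 -48.9 -38.2]
37 [522.1 141.5  37. ] [426.5 154.8  37. ] [474.3 148.2  37. ] local [  6.5  45.3 -41. ] [  6.6 -51.3 -41.2]
40 [519.6 145.   40. ] [424.5 158.2  40. ] [472.  151.6  40. ] local [  9.6  42.2 -44. ] [  9.7 -53.7 -44.2]
scene -1 124 [ -7.2 -58.5   6.2 -53.1  11.2 -45.6]
scene 1 132 [-10.1  40.1   3.7  41.8  11.1  53.8]
top -1 0 
top 1 97 [-16.4  38.3  -9.8  55.5  -1.2  69.4]
```

Request:
servo_tool(steps=[[0,0,0,0,0,-0.6,1],[0,0,0,0,0,-0.3,1],[0,0,0,0,0,-0.2,1],[0,0,0,0,0,0,1]])

```text
clock: 8.45
ee_pos: [475.1, 140.8, -33.1]
orientation: [[0.137, 0.991, -0.001], [0.991, -0.137, -0.0], [-0.001, -0.001, -1.0]]
wrist_force: [0.3, -0.3, 0.0]
gripper_width: 85.2
grip_force: 0.0
```

Request:
servo_tool(steps=[[0,0,0,0,0,0,-1],[0,0,0,0,0,0,-1],[0,0,0,0,0,0,-1],[0,0,0,0,0,0,-1]])

```text
clock: 8.95
ee_pos: [476.3, 141.2, -31.5]
orientation: [[0.137, 0.991, 0.002], [0.991, -0.137, 0.001], [0.001, 0.001, -1.0]]
wrist_force: [0.4, -0.5, 6.0]
gripper_width: 63.7
grip_force: 65.9
```

Request:
servo_tool(steps=[[0,0,0,0,0,0.4,-1],[0,0,0,0,0,1,-1],[0,0,0,0,0,1,-1],[0,0,0,0,0,1,-1],[0,0,0,0,0,1,-1],[0,0,0,0,0,1,-1],[0,0,0,0,0,0.6,-1]])

```text
clock: 9.82
ee_pos: [476.1, 141.2, 119.2]
orientation: [[0.137, 0.991, 0.002], [0.991, -0.137, 0.0], [0.001, 0.002, -1.0]]
wrist_force: [-0.2, 0.4, -0.1]
gripper_width: 63.8
grip_force: 65.9
```

Request:
servo_tool(steps=[[0,0,0,0.05,-0.7,0,-1],[0,0,0,0.05,-1,0,-1],[0,0,0,0.05,-1,0,-1],[0,0,0,0.05,-1,0,-1],[0,0,0,0.05,-1,0,-1],[0,0,0,0.05,-1,0,-1],[0,0,0,0.05,-1,0,-1],[0,0,0,0.05,-1,0,-1],[0,0,0,0.05,-1,0,-1],[0,0,0,0.05,-1,0,-1]])

```text
clock: 11.08
ee_pos: [486.6, -103.2, 116.1]
orientation: [[0.138, 0.99, -0.003], [0.99, -0.138, 0.0], [-0.0, -0.003, -1.0]]
wrist_force: [0.5, -0.9, -0.6]
gripper_width: 63.8
grip_force: 65.9
```

Request:
servo_tool(steps=[[0,0,0,0.05,-1,0,-1],[0,0,0,0.05,-1,0,-1],[0,0,0,0.05,-1,0,-1],[0,0,0,0.05,-1,0,-1],[0,0,0,0.05,-1,0,-1],[0,0,0,0.05,-1,0,-1],[0,0,0,0.05,-1,-0.5,-1],[0,0,0,0.05,-1,-1,-1],[0,0,0,0,-0.4,-1,-1],[0,0,0,0,0,0,-1]])

```text
clock: 12.32
ee_pos: [494.5, -311.3, 51.4]
orientation: [[0.14, 0.99, -0.007], [0.99, -0.14, 0.004], [0.003, -0.007, -1.0]]
wrist_force: [-0.4, 0.1, -1.1]
gripper_width: 63.6
grip_force: 66.0
```

Request:
servo_tool(steps=[[0,0,0,0.15,0,-0.8,-1],[0,0,0,0,0,-1,-1],[0,0,0,0,0,-0.7,-1],[0,0,0,0,0,0,-1]])

```text
clock: 12.82
ee_pos: [500.4, -310.5, -8.4]
orientation: [[0.137, 0.991, -0.003], [0.991, -0.137, 0.002], [0.001, -0.003, -1.0]]
wrist_force: [0.2, 0.8, -0.3]
gripper_width: 64.0
grip_force: 66.0
```

```bash
python3 - <<'E'
from h import *
np.set_printoptions(precision=1,suppress=True)
s=read_state();print(s["ee_pos"],s["wrist_force"])
p=read_camera("scene"); im=p["image"][130:230,250:385]
cv2.imwrite("pics/sc4.png",cv2.resize((255*(im/255.)**.6).astype(np.uint8),None,fx=5.5,fy=5.5,interpolation=cv2.INTER_CUBIC))
E
```

```text
[ 500.4 -310.5   -8.4] [ 0.2  0.8 -0.3]
```

View pics/sc4.png

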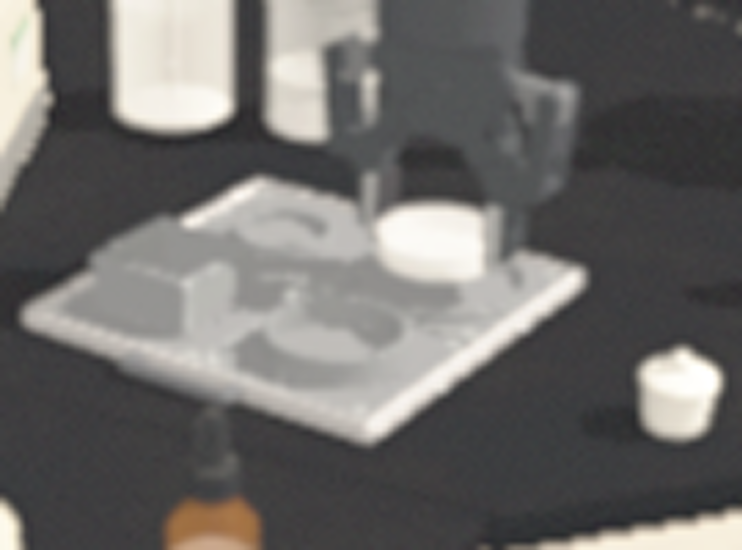

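The dish is held level over the large ring at crop (435,240). I'll lower it onto the floor now.

Request:
servo_tool(steps=[[0,0,0,0,0,-0.3,-1],[0,0,0,0,0,-0.15,-1],[0,0,0,0,0,0,-1]])

```text
clock: 13.25
ee_pos: [501.8, -311.4, -18.7]
orientation: [[0.137, 0.991, -0.0], [0.991, -0.137, 0.0], [0.0, -0.0, -1.0]]
wrist_force: [0.1, 0.5, -1.3]
gripper_width: 63.8
grip_force: 66.0
```

Request:
servo_tool(steps=[[0,0,0,0,0,-0.1,-1],[0,0,0,0,0,0,-1]])

```text
clock: 13.5
ee_pos: [501.8, -311.5, -21.2]
orientation: [[0.137, 0.991, -0.0], [0.991, -0.137, 0.0], [0.0, -0.0, -1.0]]
wrist_force: [0.2, 0.6, -0.8]
gripper_width: 63.6
grip_force: 66.0
```

Request:
servo_tool(steps=[[0,0,0,0,0,0,1],[0,0,0,0,0,0,1],[0,0,0,0,0,0,1],[0,0,0,0,0,0.4,1],[0,0,0,0,0,1,1],[0,0,0,0,0,1,1],[0,0,0,0,0,1,1],[0,0,0,0,0.5,1,1],[0,0,0,0,1,0,1],[0,0,0,0,1,0,1]])

```text
clock: 14.75
ee_pos: [502.4, -248.8, 90.3]
orientation: [[0.138, 0.99, 0.002], [0.99, -0.138, -0.001], [-0.001, 0.002, -1.0]]
wrist_force: [0.4, -0.6, 0.3]
gripper_width: 85.4
grip_force: 0.0
```

Request:
servo_tool(steps=[[0,0,0,0,1,0,1],[0,0,0,0,1,0,1],[0,0,0,0,1,0,1],[0,0,0,0,1,0,1],[0,0,0,0,1,0,1],[0,0,0,0,1,0,1],[0,0,0,0,1,0,1],[0,0,0,0,1,0,1],[0,0,0,0,1,0,1],[0,0,0,0,1,0,1]])

```text
clock: 16.0
ee_pos: [502.2, 1.8, 89.8]
orientation: [[0.137, 0.991, 0.001], [0.991, -0.137, 0.0], [0.0, 0.001, -1.0]]
wrist_force: [-0.3, -0.0, 0.7]
gripper_width: 85.3
grip_force: 0.0
```

```bash
python3 - <<'E'
from h import *
np.set_printoptions(precision=1,suppress=True)
print(read_state()["ee_pos"])
p=read_camera("top"); P=cloud(p,np.ones((420,560),bool))
S=P[(np.hypot(P[:,0]-500,P[:,1]+311)<46)&(P[:,2]>17)]; print(len(S),np.percentile(S[:,2],[2,50,98]),cv2.minEnclosingCircle(S[:,:2].astype(np.float32)))
c=np.linalg.lstsq(np.c_[S[:,:2],np.ones(len(S))],S[:,2],rcond=None)[0];print(c)
cv2.imwrite("pics/t5.png",cv2.resize(p["image"][130:290,310:460],None,fx=3.7,fy=3.7))
E
```

```text
[502.2   1.8  89.8]
538 [18.2 23.9 29.1] ((499.9273376464844, -306.0748291015625), 39.9090576171875)
[ 0.  -0.  14.1]
```

View pics/t5.png

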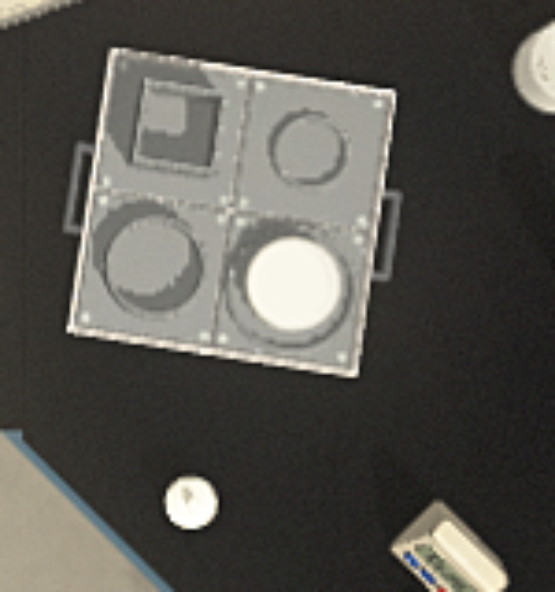

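The dish is in the large ring, at crop (294,284), with its top at z = 24 as expected. The cup is next.

Request:
servo_tool(steps=[[0,0,0,-0.1,1,0,1],[0,0,0,-0.1,1,0,1],[0,0,0,-0.1,1,0,1],[0,0,0,-0.1,1,0,1],[0,0,0,-0.1,1,0,1],[0,0,0,-0.1,1,0,1],[0,0,0,-0.1,1,0,1],[0,0,0,-0.1,1,0,1],[0,0,0,-0.04,1,0,1],[0,0,0,0,1,-0.5,1]])

```text
clock: 17.3
ee_pos: [482.1, 252.2, 78.1]
orientation: [[0.137, 0.991, 0.003], [0.991, -0.137, 0.002], [0.002, 0.003, -1.0]]
wrist_force: [0.6, 0.1, 0.2]
gripper_width: 85.2
grip_force: 0.0
```

Request:
servo_tool(steps=[[0,0,0,0,1,-1,1],[0,0,0,0,0,-1,1],[0,0,0,0,0,-1,1],[0,0,0,0,0,-0.5,1],[0,0,0,0,0,0,1]])

```text
clock: 17.92
ee_pos: [480.5, 275.5, -11.5]
orientation: [[0.138, 0.99, -0.001], [0.99, -0.138, -0.001], [-0.001, -0.001, -1.0]]
wrist_force: [-0.3, -0.0, 0.1]
gripper_width: 85.7
grip_force: 0.0
```

Request:
servo_tool(steps=[[0,0,0,0,0.06,-0.4,1],[0,0,0,0,0,0,-1],[0,0,0,0,0,0,-1],[0,0,0,0,0,0,-1],[0,0,0,0,0,0,-1],[0,0,0,0,0,0,-1],[0,0,0,0,0,0,-1]])

```text
clock: 18.8
ee_pos: [481.4, 277.8, -20.3]
orientation: [[0.137, 0.991, 0.001], [0.991, -0.137, 0.001], [0.001, 0.001, -1.0]]
wrist_force: [-1.0, -0.3, 5.8]
gripper_width: 32.4
grip_force: 59.2
```

Request:
servo_tool(steps=[[0,0,0,0,0,0.4,-1],[0,0,0,0,0,1,-1],[0,0,0,0,0,1,-1],[0,0,0,0,0,1,-1],[0,0,0,0,0,1,-1],[0,0,0,0,0,1,-1],[0,0,0,0,0,0.6,-1],[0,0,0,0,0,0,-1]])

```text
clock: 19.8
ee_pos: [481.6, 277.9, 130.0]
orientation: [[0.137, 0.991, 0.002], [0.991, -0.137, 0.001], [0.002, 0.002, -1.0]]
wrist_force: [0.7, -0.3, -0.9]
gripper_width: 32.2
grip_force: 59.5
```

```bash
python3 - <<'E'
from h import *
np.set_printoptions(precision=1,suppress=True)
s=read_state();print(s["ee_pos"],s["gripper_width"])
p=read_camera("scene"); 
cv2.imwrite("pics/sc6.png",cv2.resize((255*(p["image"][190:330,130:300]/255.)**.6).astype(np.uint8),None,fx=4,fy=4))
E
```

```text
[481.6 277.9 130. ] 32.24448156030666
```

View pics/sc6.png

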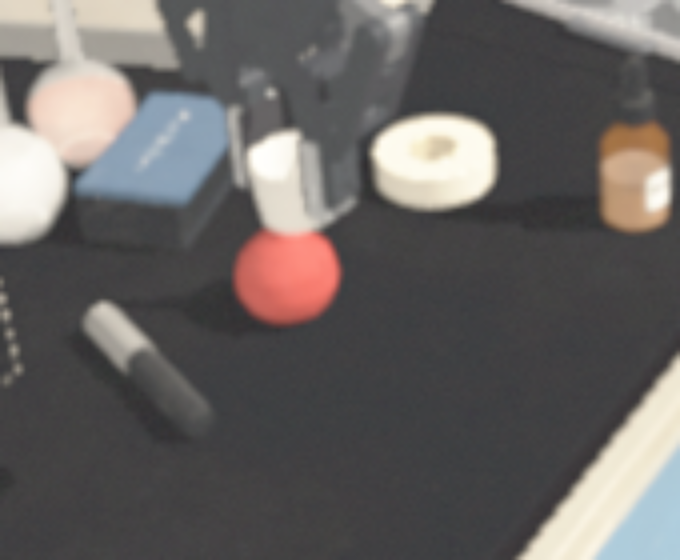

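The cup is held upright at crop (278,180). I'll carry it to the small ring.

Request:
servo_tool(steps=[[0,0,0,0.1,-0.6,0,-1],[0,0,0,0.19,-1,0,-1],[0,0,0,0.19,-1,0,-1],[0,0,0,0.19,-1,0,-1],[0,0,0,0.19,-1,0,-1],[0,0,0,0.19,-1,0,-1],[0,0,0,0.19,-1,0,-1],[0,0,0,0.19,-1,0,-1],[0,0,0,0.19,-1,0,-1],[0,0,0,0.19,-1,0,-1]])

```text
clock: 21.1
ee_pos: [525.1, 35.6, 127.6]
orientation: [[0.138, 0.99, -0.003], [0.99, -0.138, -0.001], [-0.001, -0.003, -1.0]]
wrist_force: [0.7, 0.5, 0.1]
gripper_width: 32.0
grip_force: 59.5
```

Request:
servo_tool(steps=[[0,0,0,0.19,-1,0,-1],[0,0,0,0.19,-1,0,-1],[0,0,0,0.19,-1,0,-1],[0,0,0,0.19,-1,0,-1],[0,0,0,0.19,-1,0,-1],[0,0,0,0.19,-1,0,-1],[0,0,0,0.19,-1,0,-1],[0,0,0,0.19,-1,0,-1],[0,0,0,0.19,-1,0,-1],[0,0,0,0.19,-1,0,-1]])

```text
clock: 22.35
ee_pos: [572.2, -214.0, 127.3]
orientation: [[0.138, 0.99, -0.003], [0.99, -0.138, 0.001], [0.0, -0.003, -1.0]]
wrist_force: [0.6, -0.0, 0.7]
gripper_width: 32.3
grip_force: 59.5
```

Request:
servo_tool(steps=[[0,0,0,0.19,-1,0,-1],[0,0,0,0.19,-1,0,-1],[0,0,0,0.19,-1,0,-1],[0,0,0,0.19,-1,-0.6,-1],[0,0,0,0.0,-0.6,-1,-1],[0,0,0,0,0,-1,-1],[0,0,0,0,0,-1,-1],[0,0,0,0,0,0,-1]])

```text
clock: 23.35
ee_pos: [589.0, -326.8, 34.7]
orientation: [[0.138, 0.99, -0.008], [0.99, -0.138, 0.004], [0.003, -0.008, -1.0]]
wrist_force: [-0.6, 0.6, -0.1]
gripper_width: 32.0
grip_force: 59.5
```

Request:
servo_tool(steps=[[0,0,0,0.2,-0.03,-0.7,-1],[0,0,0,0,0,-0.6,-1],[0,0,0,0,0,0,-1]])

```text
clock: 23.72
ee_pos: [596.4, -327.4, 4.4]
orientation: [[0.137, 0.991, -0.003], [0.991, -0.137, 0.002], [0.001, -0.003, -1.0]]
wrist_force: [-0.3, -0.1, -0.7]
gripper_width: 32.1
grip_force: 59.5
```

Request:
servo_tool(steps=[[0,0,0,0,0,-0.1,-1],[0,0,0,0,0,0,-1],[0,0,0,0,0,0,-1]])

```text
clock: 24.1
ee_pos: [598.0, -328.4, 4.5]
orientation: [[0.137, 0.991, 0.001], [0.991, -0.137, -0.001], [-0.0, 0.001, -1.0]]
wrist_force: [-0.2, -0.3, -0.7]
gripper_width: 32.1
grip_force: 59.5
```

Request:
servo_tool(steps=[[0,0,0,0,0,-0.35,-1],[0,0,0,0,0,-0.15,-1],[0,0,0,0,0,0,-1]])

```text
clock: 24.48
ee_pos: [597.0, -327.9, -9.5]
orientation: [[0.137, 0.991, -0.001], [0.991, -0.137, 0.001], [0.001, -0.002, -1.0]]
wrist_force: [-0.4, -0.5, 0.4]
gripper_width: 32.1
grip_force: 59.5
```

Request:
servo_tool(steps=[[0,0,0,0,0,-0.1,-1],[0,0,0,0,0,0,-1]])

```text
clock: 24.72
ee_pos: [597.6, -328.2, -11.3]
orientation: [[0.137, 0.991, -0.0], [0.991, -0.137, 0.0], [0.0, -0.0, -1.0]]
wrist_force: [0.1, -0.7, -0.3]
gripper_width: 32.2
grip_force: 59.5
```

Request:
servo_tool(steps=[[0,0,0,0,0,0,1],[0,0,0,0,0,0,1],[0,0,0,0,0,0,1],[0,0,0,0,0,0.4,1],[0,0,0,0,0,1,1],[0,0,0,0,0,1,1],[0,0,0,0,0,1,1],[0,0,0,-0.3,0.5,0.8,1],[0,0,0,-0.3,1,0,1],[0,0,0,-0.3,1,0,1]])

```text
clock: 25.98
ee_pos: [575.4, -265.5, 95.3]
orientation: [[0.138, 0.99, 0.002], [0.99, -0.138, -0.001], [-0.001, 0.002, -1.0]]
wrist_force: [0.3, -0.8, 0.1]
gripper_width: 85.4
grip_force: 0.0
```

Request:
servo_tool(steps=[[0,0,0,-0.3,1,0,1],[0,0,0,-0.3,1,0,1],[0,0,0,-0.3,1,0,1],[0,0,0,-0.3,1,0,1],[0,0,0,0,1,0,1],[0,0,0,0,1,0,1],[0,0,0,0,1,0,1],[0,0,0,0,1,0,1],[0,0,0,0,1,0,1],[0,0,0,0,1,0,1]])

```text
clock: 27.22
ee_pos: [545.5, -14.9, 94.9]
orientation: [[0.137, 0.991, 0.002], [0.991, -0.137, -0.0], [0.0, 0.002, -1.0]]
wrist_force: [0.0, -0.8, 0.7]
gripper_width: 85.3
grip_force: 0.0
```

Request:
servo_tool(steps=[[0,0,0,0,1,0,1],[0,0,0,0.2,1,0,1],[0,0,0,0.3,1,0,1],[0,0,0,0.3,1,0,1],[0,0,0,0.3,1,0,1],[0,0,0,0.3,1,0,1],[0,0,0,0.1,1,0,1],[0,0,0,0,0.7,0,1],[0,0,0,0,0,0,1]])

```text
clock: 28.35
ee_pos: [582.6, 177.8, 94.2]
orientation: [[0.135, 0.991, 0.001], [0.991, -0.135, -0.0], [0.0, 0.001, -1.0]]
wrist_force: [0.4, -0.9, -0.8]
gripper_width: 85.0
grip_force: 0.0
```

```bash
python3 - <<'E'
from h import *
np.set_printoptions(precision=1,suppress=True)
s=read_state();print(s["ee_pos"],s["gripper_width"])
p=read_camera("top"); P=cloud(p,np.ones((420,560),bool))
S=P[(np.hypot(P[:,0]-597.5,P[:,1]+328)<40)&(P[:,2]>18)]; print(len(S),np.percentile(S[:,2],[2,50,98]),cv2.minEnclosingCircle(S[:,:2].astype(np.float32)))
cv2.imwrite("pics/t7.png",cv2.resize(p["image"][135:245,320:430],None,fx=5,fy=5))
E
```

```text
[582.6 177.8  94.2] 85.0158938834733
84 [18.8 31.  40.1] ((595.3748779296875, -324.339111328125), 23.315383911132812)
```

View pics/t7.png

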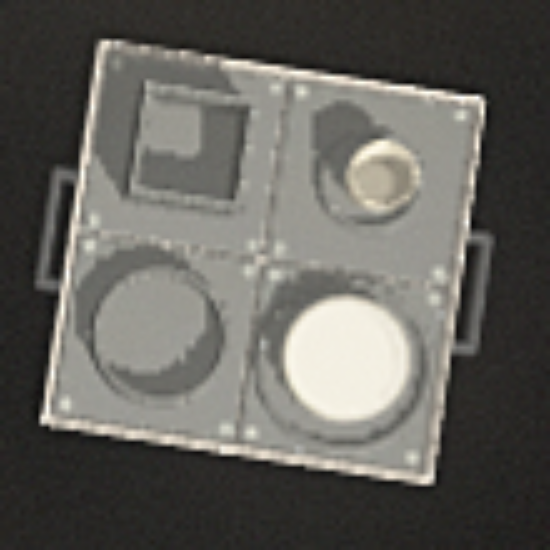

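The cup stands in the small ring at crop (382,173). The offset from the ring centre matches parallax from the rim height. The bulb is next.

Request:
servo_tool(steps=[[0,0,0,0,-0.06,-1,1],[0,0,0,0,0,-1,1],[0,0,0,0,0,-0.7,1],[0,0,0,0,0,-0.2,1],[0,0,0,0,0,0,-1],[0,0,0,0,0,0,-1],[0,0,0,0,0,0,-1],[0,0,0,0,0,0,-1],[0,0,0,0,0,0,-1],[0,0,0,0,0,0,-1]])

```text
clock: 29.65
ee_pos: [583.2, 175.5, 22.0]
orientation: [[0.137, 0.991, 0.001], [0.991, -0.137, 0.0], [0.001, 0.001, -1.0]]
wrist_force: [0.4, 1.3, 3.0]
gripper_width: 9.1
grip_force: 58.4
```

Request:
servo_tool(steps=[[0,0,0,0,0,0,-1],[0,0,0,0,0,0,-1]])

```text
clock: 29.9
ee_pos: [583.2, 175.4, 21.9]
orientation: [[0.137, 0.991, 0.001], [0.991, -0.137, 0.0], [0.001, 0.001, -1.0]]
wrist_force: [-0.3, 0.6, 4.1]
gripper_width: 9.3
grip_force: 58.5
```

Request:
servo_tool(steps=[[0,0,0,0,0,0.4,-1],[0,0,0,0,0,1,-1],[0,0,0,0,0,1,-1],[0,0,0,0,0,1,-1],[0,0,0,0,0,1,-1],[0,0,0,0,0,0.6,-1],[0,0,0,0,0,0,-1]])

```text
clock: 30.78
ee_pos: [583.3, 175.5, 147.4]
orientation: [[0.137, 0.991, 0.002], [0.991, -0.137, 0.001], [0.001, 0.002, -1.0]]
wrist_force: [-0.4, -0.3, -0.4]
gripper_width: 9.2
grip_force: 58.4
```

```bash
python3 - <<'E'
from h import *
np.set_printoptions(precision=1,suppress=True)
s=read_state();print(s["ee_pos"],s["gripper_width"],s["grip_force"])
p=read_camera("scene"); 
cv2.imwrite("pics/sc8.png",cv2.resize((255*(p["image"][150:290,130:300]/255.)**.6).astype(np.uint8),None,fx=4,fy=4))
E
```

```text
[583.3 175.5 147.4] 9.196868179499157 58.39486241340637
```

View pics/sc8.png

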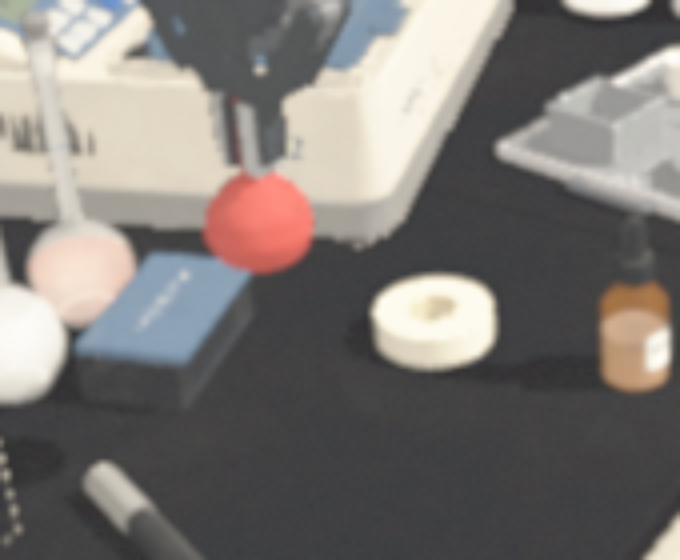

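The bulb hangs upright at crop (260,220). I'll carry it to the medium ring.

Request:
servo_tool(steps=[[0,0,0,-0.18,-0.6,0,-1],[0,0,0,-0.18,-1,0,-1],[0,0,0,-0.18,-1,0,-1],[0,0,0,-0.18,-1,0,-1],[0,0,0,-0.18,-1,0,-1],[0,0,0,-0.18,-1,0,-1],[0,0,0,-0.18,-1,0,-1],[0,0,0,-0.18,-1,0,-1],[0,0,0,-0.18,-1,0,-1],[0,0,0,-0.18,-1,0,-1]])

```text
clock: 32.08
ee_pos: [535.9, -66.3, 145.1]
orientation: [[0.138, 0.99, -0.003], [0.99, -0.138, -0.0], [-0.0, -0.003, -1.0]]
wrist_force: [-0.6, 0.1, -0.6]
gripper_width: 9.2
grip_force: 58.4
```

Request:
servo_tool(steps=[[0,0,0,-0.18,-1,0,-1],[0,0,0,-0.18,-1,0,-1],[0,0,0,-0.18,-1,0,-1],[0,0,0,-0.18,-1,0,-1],[0,0,0,-0.18,-1,0,-1],[0,0,0,-0.08,-0.9,-0.3,-1],[0,0,0,0,0,-1,-1],[0,0,0,0,0,-1,-1],[0,0,0,0,0,-0.7,-1],[0,0,0,0,0,0,-1]])

```text
clock: 33.33
ee_pos: [510.1, -211.9, 68.8]
orientation: [[0.138, 0.99, -0.006], [0.99, -0.138, 0.002], [0.001, -0.006, -1.0]]
wrist_force: [-0.2, 0.3, -0.0]
gripper_width: 9.2
grip_force: 58.4
```

Request:
servo_tool(steps=[[0,0,0,0.08,-0.02,-0.7,-1],[0,0,0,0,0,-0.3,-1],[0,0,0,0,0,0,-1],[0,0,0,0,0,0,-1]])

```text
clock: 33.83
ee_pos: [515.5, -213.0, 47.0]
orientation: [[0.137, 0.991, 0.001], [0.991, -0.137, -0.0], [-0.0, 0.001, -1.0]]
wrist_force: [1.0, 0.1, -0.6]
gripper_width: 9.2
grip_force: 58.4
```

Request:
servo_tool(steps=[[0,0,0,-0.06,0,-0.4,-1],[0,0,0,0,0,-0.18,-1],[0,0,0,0,0,0,-1],[0,0,0,0,0,0,-1]])

```text
clock: 34.33
ee_pos: [513.7, -212.8, 31.8]
orientation: [[0.137, 0.991, 0.0], [0.991, -0.137, 0.0], [0.0, 0.0, -1.0]]
wrist_force: [0.4, 0.4, -0.8]
gripper_width: 9.5
grip_force: 58.4
```

Request:
servo_tool(steps=[[0,0,0,0,0,-0.05,-1],[0,0,0,0,0,0,-1],[0,0,0,0,0,0,1],[0,0,0,0,0,0,1],[0,0,0,0,0,0,1],[0,0,0,0,0,0,1],[0,0,0,0,0,0.4,1],[0,0,0,0,0,1,1],[0,0,0,0,0,1,1],[0,0,0,0,0,0.8,1]])

```text
clock: 35.58
ee_pos: [514.2, -213.0, 112.5]
orientation: [[0.137, 0.991, 0.002], [0.991, -0.137, -0.001], [-0.0, 0.002, -1.0]]
wrist_force: [-0.0, -1.2, 0.2]
gripper_width: 85.2
grip_force: 0.0
```

Request:
servo_tool(steps=[[0,0,0,-0.2,1,0,1],[0,0,0,-0.22,1,0,1],[0,0,0,-0.22,1,0,1],[0,0,0,-0.22,1,0,1],[0,0,0,-0.22,1,0,1],[0,0,0,-0.22,1,0,1],[0,0,0,-0.22,1,0,1],[0,0,0,-0.22,1,0,1],[0,0,0,-0.22,1,0,1],[0,0,0,0,0.2,0,1]])

```text
clock: 36.83
ee_pos: [464.6, 18.3, 111.4]
orientation: [[0.135, 0.991, 0.001], [0.991, -0.135, 0.0], [0.0, 0.001, -1.0]]
wrist_force: [0.8, -0.5, -0.4]
gripper_width: 85.1
grip_force: 0.0
```

```bash
python3 - <<'E'
from h import *
np.set_printoptions(precision=1,suppress=True)
s=read_state();print(s["ee_pos"],s["gripper_width"])
p=read_camera("top"); P=cloud(p,np.ones((420,560),bool))
for a,b in((30,55),(55,80),(75,100)):
    S=P[(np.hypot(P[:,0]-513.7,P[:,1]+213)<40)&(P[:,2]>a)&(P[:,2]<b)]; print(len(S),S.mean(0),cv2.minEnclosingCircle(S[:,:2].astype(np.float32)))
p=read_camera("scene"); cv2.imwrite("pics/sc9.png",cv2.resize((255*(p["image"][130:260,240:400]/255.)**.6).astype(np.uint8),None,fx=4,fy=4))
E
```

```text
[464.6  18.3 111.4] 85.06535904254588
253 [ 513.3 -208.5   44.1] ((514.2948608398438, -210.7310028076172), 25.15798568725586)
24 [ 515.1 -208.7   60.6] ((516.3215942382812, -208.02354431152344), 11.106525421142578)
12 [ 514.  -209.9   89.8] ((514.59326171875, -210.45469665527344), 4.164960861206055)
```

View pics/sc9.png

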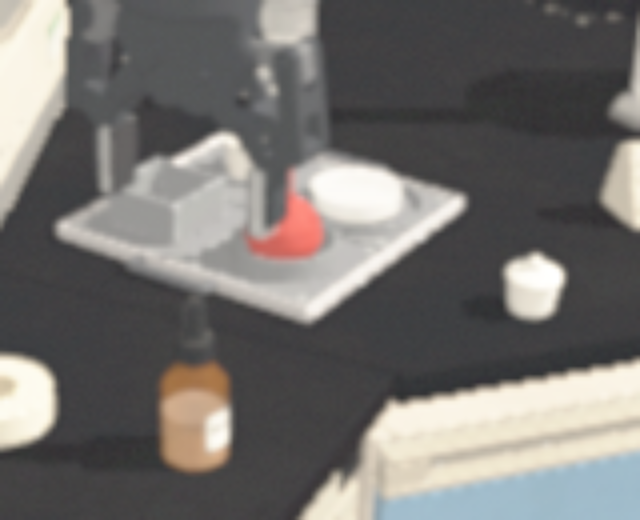

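The bulb stands in the medium ring at crop (285,230). The bottle, at crop (195,420), is the last item.

Request:
servo_tool(steps=[[0,0,0,-0.08,-0.05,-1,1],[0,0,0,0,0,-1,1],[0,0,0,0,0,-0.8,1],[0,0,0,0,0,-0.4,1],[0,0,0,0,0,0,-1],[0,0,0,0,0,0,-1],[0,0,0,0,0,0,-1],[0,0,0,0,0,0,-1],[0,0,0,0,0,0,-1],[0,0,0,0,0,0,-1]])

```text
clock: 38.17
ee_pos: [463.4, 16.1, 31.5]
orientation: [[0.137, 0.991, 0.002], [0.991, -0.137, 0.0], [0.0, 0.002, -1.0]]
wrist_force: [-0.6, 0.0, 6.0]
gripper_width: 19.0
grip_force: 58.8
```

Request:
servo_tool(steps=[[0,0,0,0,0,0,-1],[0,0,0,0,0,0,-1]])

```text
clock: 38.42
ee_pos: [463.4, 16.1, 31.5]
orientation: [[0.137, 0.991, 0.002], [0.991, -0.137, 0.0], [0.0, 0.002, -1.0]]
wrist_force: [-1.0, 0.7, 5.2]
gripper_width: 19.4
grip_force: 58.8
```

Request:
servo_tool(steps=[[0,0,0,0,0,0.4,-1],[0,0,0,0,0,1,-1],[0,0,0,0,0,1,-1],[0,0,0,0,0,1,-1],[0,0,0,0,0,1,-1],[0,0,0,0,0,1,-1],[0,0,0,0,0,0,-1]])

```text
clock: 39.3
ee_pos: [464.1, 16.1, 167.5]
orientation: [[0.137, 0.991, 0.004], [0.991, -0.137, 0.0], [0.001, 0.004, -1.0]]
wrist_force: [0.2, -0.8, -0.7]
gripper_width: 19.1
grip_force: 58.8
```

```bash
python3 - <<'E'
from h import *
np.set_printoptions(precision=1,suppress=True)
s=read_state();print(s["ee_pos"],s["gripper_width"],s["grip_force"])
p=read_camera("scene"); 
cv2.imwrite("pics/sc10.png",cv2.resize((255*(p["image"][130:260,220:380]/255.)**.6).astype(np.uint8),None,fx=4,fy=4))
E
```

```text
[464.1  16.1 167.5] 19.09750743947848 58.75860974192619
```

View pics/sc10.png

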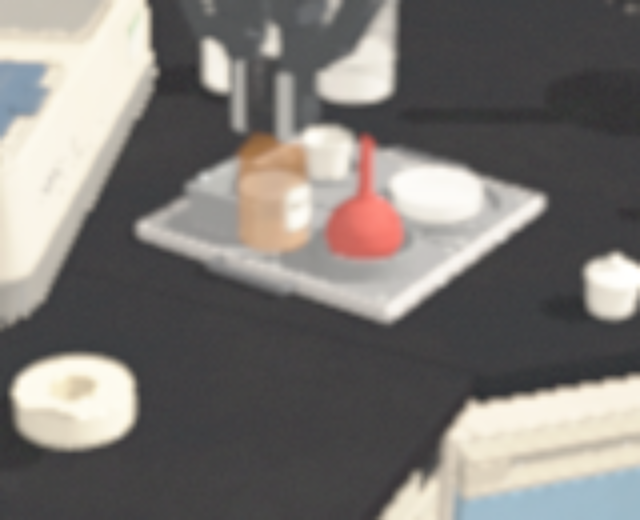

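The bottle hangs upright at crop (272,195). I'll carry it to the square holder.

Request:
servo_tool(steps=[[0,0,0,0.4,-0.7,0,-1],[0,0,0,0.6,-1,0,-1],[0,0,0,0.6,-1,0,-1],[0,0,0,0.6,-1,0,-1],[0,0,0,0.6,-1,0,-1],[0,0,0,0.6,-1,0,-1],[0,0,0,0.6,-1,0,-1],[0,0,0,0.6,-1,0,-1],[0,0,0,0.6,-1,0,-1],[0,0,0,0.6,-1,0,-1]])

```text
clock: 40.6
ee_pos: [607.0, -226.9, 163.1]
orientation: [[0.137, 0.991, -0.004], [0.991, -0.137, 0.001], [0.001, -0.004, -1.0]]
wrist_force: [-0.1, -0.4, -0.5]
gripper_width: 19.3
grip_force: 58.7
```

Request:
servo_tool(steps=[[0,0,0,0.18,-0.06,-0.6,-1],[0,0,0,0,0,-1,-1],[0,0,0,0,0,-0.9,-1],[0,0,0,0,0,0,-1],[0,0,0,0,0,0,-1],[0,0,0,0,0,0,-1]])

```text
clock: 41.35
ee_pos: [612.9, -228.0, 104.3]
orientation: [[0.137, 0.991, 0.002], [0.991, -0.137, -0.001], [-0.0, 0.002, -1.0]]
wrist_force: [-0.2, -0.2, -0.9]
gripper_width: 19.1
grip_force: 58.8
```

Target TCP z is about 40.5.

Request:
servo_tool(steps=[[0,0,0,0,0,-0.7,-1],[0,0,0,0,0,-0.8,-1],[0,0,0,0,0,-0.5,-1],[0,0,0,0,0,0,-1],[0,0,0,0,0,0,-1],[0,0,0,0,0,0,-1]])

```text
clock: 42.1
ee_pos: [612.9, -228.3, 54.2]
orientation: [[0.137, 0.991, 0.002], [0.991, -0.137, -0.001], [-0.0, 0.002, -1.0]]
wrist_force: [0.3, -1.1, -0.6]
gripper_width: 19.2
grip_force: 58.8
```

Request:
servo_tool(steps=[[0,0,0,0,0,-0.3,-1],[0,0,0,0,0,-0.22,-1],[0,0,0,0,0,0,-1],[0,0,0,0,0,0,-1]])

```text
clock: 42.6
ee_pos: [611.9, -227.9, 39.7]
orientation: [[0.137, 0.991, -0.001], [0.991, -0.137, 0.0], [0.0, -0.001, -1.0]]
wrist_force: [-0.1, -1.1, -0.7]
gripper_width: 18.8
grip_force: 58.9
```

Request:
servo_tool(steps=[[0,0,0,0,0,0,1],[0,0,0,0,0,0,1],[0,0,0,0,0,0,1],[0,0,0,0,0,0,1],[0,0,0,0,0,0.4,1],[0,0,0,0,0,1,1],[0,0,0,0,0,1,1],[0,0,0,0,0,1,1],[0,0,0,0,0,0.4,1],[0,0,0,-1,0.5,0,1]])

```text
clock: 43.85
ee_pos: [588.8, -216.3, 135.9]
orientation: [[0.138, 0.99, 0.003], [0.99, -0.138, -0.001], [-0.001, 0.003, -1.0]]
wrist_force: [-1.1, 0.0, -0.9]
gripper_width: 85.6
grip_force: 0.0
```

Request:
servo_tool(steps=[[0,0,0,-0.6,1,0,1],[0,0,0,-0.6,1,0,1],[0,0,0,-0.6,1,0,1],[0,0,0,-0.6,1,0,1],[0,0,0,-0.6,1,0,1],[0,0,0,-0.6,1,0,1],[0,0,0,-0.5,1,0,1],[0,0,0,0,1,0,1],[0,0,0,0,1,0,1],[0,0,0,0,1,0,1]])

```text
clock: 45.1
ee_pos: [484.3, 35.3, 135.0]
orientation: [[0.137, 0.991, -0.0], [0.991, -0.137, -0.0], [-0.0, -0.0, -1.0]]
wrist_force: [0.2, 0.1, 0.5]
gripper_width: 85.1
grip_force: 0.0
```

Request:
servo_tool(steps=[[0,0,0,0,1,0,1],[0,0,0,0,1,0,1],[0,0,0,0,1,0,1],[0,0,0,0,1,0,1],[0,0,0,0,1,0,1],[0,0,0,0,1,0,1],[0,0,0,0,0,0,1],[0,0,0,0,0,0,1]])

```text
clock: 46.1
ee_pos: [484.3, 184.0, 134.8]
orientation: [[0.137, 0.991, -0.001], [0.991, -0.137, -0.001], [-0.001, -0.001, -1.0]]
wrist_force: [-0.6, 0.4, 0.2]
gripper_width: 85.5
grip_force: 0.0
```

```bash
python3 - <<'E'
from h import *
np.set_printoptions(precision=1,suppress=True)
s=read_state();print(s["clock"],s["ee_pos"],s["gripper_width"])
t=read_camera("top"); P=cloud(t,np.ones((420,560),bool))
for n,x,y,a,b in(("cup",597.5,-328,26,45),("dish",499,-311,20,30),("bulb",514,-213,32,55),("neck",514,-213,75,100),("bottle",613,-228,85,115),("cap",613,-228,65,92),("cruc",344,-236,20,45),("roll",585,34,14,30)):
    S=P[(np.hypot(P[:,0]-x,P[:,1]-y)<42)&(P[:,2]>a)&(P[:,2]<b)]
    if len(S): print(n,len(S),S.mean(0),S[:,2].max(),cv2.minEnclosingCircle(S[:,:2].astype(np.float32)))
c=read_camera("scene")
g=lambda im:cv2.resize((255*(im/255.)**.7).astype(np.uint8),(400,560))
cv2.imwrite("pics/f.png",np.hstack([g(c["image"][110:250,240:340]),g(t["image"][120:260,325:425])]))
E
```

```text
46.1 [484.3 184.  134.8] 85.53545741430734
cup 62 [ 600.7 -331.7   32.8] 40.57620904275382 ((597.7869262695312, -328.12188720703125), 18.991079330444336)
dish 494 [ 501.6 -310.9   24.3] 29.936209811636445 ((501.4139709472656, -311.3517761230469), 34.95856475830078)
bulb 255 [ 513.7 -208.8   44.6] 54.94637237212851 ((514.35791015625, -210.9453887939453), 25.14763832092285)
neck 14 [ 514.  -210.2   87.2] 96.47613377688344 ((514.3958740234375, -210.19107055664062), 4.206735610961914)
bottle 31 [ 610.7 -225.1   99. ] 111.1352183380236 ((609.1476440429688, -224.13919067382812), 8.116205215454102)
cap 54 [ 609.7 -223.3   79.2] 91.04511576418395 ((609.9968872070312, -225.74156188964844), 13.637670516967773)
cruc 147 [ 345.4 -235.2   27.7] 40.331978277038615 ((345.1814270019531, -235.361083984375), 17.751829147338867)
roll 422 [586.8  34.1  18.6] 29.575006510857293 ((586.9423828125, 33.92997741699219), 33.8328971862793)
```

View pics/f.png

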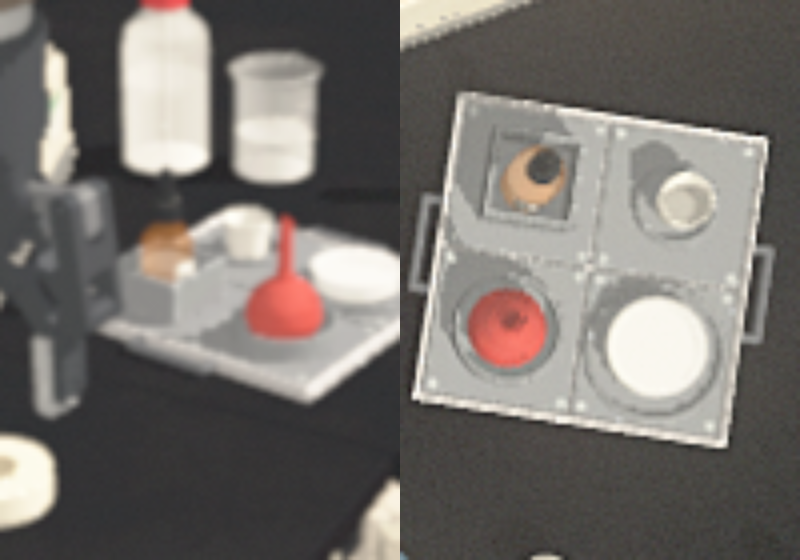

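The final view shows the bottle (535,180), cup (685,203), bulb (508,328) and dish (657,348) in their holders. All are upright, released and within about 5 mm of centre. The crucible and label roll haven't moved.

```bash
python3 -c "
from bench import *
print(close_job())"
```

```text
the job is handed in; nothing more can be done
None
```

The job is handed in: the last camera check showed the bottle, cup, bulb and dish upright in their holders within about 5 mm of centre, and the crucible and label roll unmoved; the hand-in returned no verdict.

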